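# Nest the lab strainers on the drying-board hook and shut the keeper

## Task

Put the three rinsed strainers away on the sloped drying board: hang them by their eyes on its one upturned hook, the large one first, then the medium, then the small, each pushed gently down fully home and let go, so that the baskets lie down the slope nested in one another. Then swing the keeper bar shut over the hook until it snaps into its detent, and leave the other things on the bench where they are.

Things in the scene. Friction and masses are not known exactly. Their poses are not given: they have to be found in the camera images.
- large_grip (a point): Grip point of the large strainer: centre of its straight flat handle, half-way through its thickness, 26 mm above the basket's underside. Handle 10 mm wide (along y), 8 mm thick, its top level with the basket's rim. x: along the handle to the eye; z: up out of the basket. Eye centre 57 mm along +x, basket centre 68 mm along -x, basket wall from 18 mm along -x. Its basket side is heavier: it droops in a weak grip.
- large_eye (a point): Centre of the underside of the large strainer's eye, a ring of 34 mm outside and 19 mm inside diameter, 8 mm thick, at the handle's end. Same axes as the grip point.
- large_basket (a point): Centre of the underside of the large strainer's basket. Same axes as the grip point.
- large: The large strainer: one rigid steel piece of 70 to 220 g, a round flat-bottomed basket 100 mm across and 30 mm tall, walls and floor 3 mm, with a bar handle that ends in an eye. Stands level on the bench at the start. Origin on the level of its underside, straight below the grip point; same axes.
- medium_grip (a point): Grip point of the medium strainer: centre of its straight flat handle, half-way through its thickness, 31 mm above the basket's underside. Handle 16 mm wide (along y), 8 mm thick, its top level with the basket's rim. x: along the handle to the eye; z: up out of the basket. Eye centre 57 mm along +x, basket centre 68 mm along -x, basket wall from 30 mm along -x. Its basket side is heavier: it droops in a weak grip.
- medium_eye (a point): Centre of the underside of the medium strainer's eye, a ring of 34 mm outside and 19 mm inside diameter, 8 mm thick, at the handle's end. Same axes as the grip point.
- medium_basket (a point): Centre of the underside of the medium strainer's basket. Same axes as the grip point.
- medium: The medium strainer: one rigid steel piece of 70 to 220 g, a round flat-bottomed basket 76 mm across and 35 mm tall, walls and floor 3 mm, with a bar handle that ends in an eye. Stands level on the bench at the start. Origin on the level of its underside, straight below the grip point; same axes.
- small_grip (a point): Grip point of the small strainer: centre of its straight flat handle, half-way through its thickness, 36 mm above the basket's underside. Handle 22 mm wide (along y), 8 mm thick, its top level with the basket's rim. x: along the handle to the eye; z: up out of the basket. Eye centre 57 mm along +x, basket centre 68 mm along -x, basket wall from 41 mm along -x. Its basket side is heavier: it droops in a weak grip.
- small_eye (a point): Centre of the underside of the small strainer's eye, a ring of 34 mm outside and 19 mm inside diameter, 8 mm thick, at the handle's end. Same axes as the grip point.
- small_basket (a point): Centre of the underside of the small strainer's basket. Same axes as the grip point.
- small: The small strainer: one rigid steel piece of 70 to 220 g, a round flat-bottomed basket 54 mm across and 40 mm tall, walls and floor 3 mm, with a bar handle that ends in an eye. Stands level on the bench at the start. Origin on the level of its underside, straight below the grip point; same axes.
- hook: Upturned hook of the white drying board. Origin on its axis at its shoulder, a flat face 32 mm across where the first eye rests. z: along the hook, square to the board, leaning 26 degrees from vertical away from the robot; x: up the slope, towards the robot; y: level, to the robot's right. 14 mm rod from z = 0, tapering from z = 30 mm to a 5 mm tip at z = 44 mm. Hung, the eyes' undersides come to z = 0, 8, 16 mm.
- rack: Fixed rack with the hook and its board, sloping 26 degrees, low edge away from the robot. Origin on the bench, straight below the hook's origin (150 mm); z up. In the hook's axes the board's face is at z = -22 mm, x = -190 to 35, y = -75 to 75 mm, with a 9 mm lip at the low edge. A hung strainer's axes are parallel to the hook's: large basket on the board, each next one inside the last.
- keeper (a joint): Keeper bar's angle: 0 is shut, across just above the hook's tip, at its end stop; 1.57 points up the slope; at most 2.1. It stays where it is left (stiff hinge, about 1 N at the knob). On closing, a sprung nub under the bar resists from about 0.3 to 0.15 rad with up to about 4 N at the knob; past it, below 0.05, the bar is in its detent.
- keeper_hinge (a point): Keeper's hinge, mid-thickness of the bar; its axis is parallel to the hook's z, 115 mm along the hook's +y. Steel bar 16 mm wide, 8 mm thick, 130 mm long from the hinge, on a 20 mm post; a 14 mm detent post stands under it, 50 mm from the hinge when shut. Seen from above it opens anticlockwise, from pointing along the hook's -y when shut to pointing up the slope (+x) and beyond.
- keeper_knob (a point): Middle of the keeper's black upright knob: a cylinder 16 mm across and 34 mm high, parallel to the hook's z, standing on the bar 70 mm from the hinge; its top is 17 mm above here, the top of the bar 17 mm below.
- cup_a: Bystander: capped sample cup, 41 mm across, 50 mm tall; origin at the centre of its underside. To be left alone.
- cup_b: Bystander: capped sample cup, 41 mm across, 50 mm tall; origin at the centre of its underside. To be left alone.
- cup_c: Bystander: capped sample cup, 41 mm across, 50 mm tall; origin at the centre of its underside. To be left alone.
- remote: Bystander: white remote control, 150 x 46 x 19 mm; origin at the centre of its underside. To be left alone.
- beaker: Bystander: glass beaker, 68 mm across, 85 mm tall; origin at the centre of its underside. To be left alone.

How it is judged (in metres and radians):
On the way, in this order (a step that is already met when the one before it is completed fails the run):
1. the large strainer hangs fully home on the hook, let go (z of large_eye in the frame of hook between -0.004 and 0.004 m and x of large_eye in the frame of hook between -0.007 and 0.007 m and y of large_eye in the frame of hook between -0.007 and 0.007 m and y of large_basket in the frame of hook between -0.025 and 0.025 m and x of large_basket in the frame of hook below -0.1 m and angle between the z axis of large_eye and the z axis of hook, either way round below 0.1 rad and contact force between the fingers and large below 0.3 N), for 0.2 s.
2. the medium strainer hangs fully home on the hook, let go (z of medium_eye in the frame of hook between 0.004 and 0.012 m and x of medium_eye in the frame of hook between -0.007 and 0.007 m and y of medium_eye in the frame of hook between -0.007 and 0.007 m and y of medium_basket in the frame of hook between -0.025 and 0.025 m and x of medium_basket in the frame of hook below -0.1 m and angle between the z axis of medium_eye and the z axis of hook, either way round below 0.1 rad and contact force between the fingers and medium below 0.3 N), for 0.2 s.
3. the small strainer hangs fully home on the hook, let go (z of small_eye in the frame of hook between 0.012 and 0.02 m and x of small_eye in the frame of hook between -0.007 and 0.007 m and y of small_eye in the frame of hook between -0.007 and 0.007 m and y of small_basket in the frame of hook between -0.025 and 0.025 m and x of small_basket in the frame of hook below -0.1 m and angle between the z axis of small_eye and the z axis of hook, either way round below 0.1 rad and contact force between the fingers and small below 0.3 N), for 0.2 s.
4. the keeper bar is shut in its detent (value of joint keeper below 0.05 rad), for 0.2 s.
At the end, for the whole second after the job is handed in: All strainers on the hook, released and at rest, large lowest, then medium, then small: eyes within 7 mm of its axis and 4 mm of their stacked height, within 0.1 rad of parallel to the board, baskets down the slope within 25 mm of the hook line; keeper within 0.05 rad of shut (all of step 1 and all of step 2 and all of step 3 and linear speed of each of large, medium, small below 0.02 m/s and value of joint keeper below 0.05 rad); the robot touches nothing.
It fails at once if a bystander is shifted by more than 30 mm (distance of any of cup_a, cup_b, cup_c, remote, beaker from where it was at the start of the episode above 0.03 m).
It fails at once if a strainer is rammed against the hook or board with more than 90 N (contact force between any of large, medium, small and hook above 90 N).
It also fails if it takes over 72 s, if anything falls off the work surface, if the arm or the gripper's body presses on something with over 40 N, if the wrist force passes 120 N, or if a joint passes its speed limit or range.

## Robot

A 6-joint arm with a two-finger parallel gripper is mounted at the origin on the work surface. World frame = base frame: x ahead of the robot, y to its left, z up, the work surface at z = 0. Lengths are in m, angles in degrees, forces in N, time in s.
With the tool pointing down it reaches from about 0.35 to 0.875 m from the base axis. Payload 15.5 kg.
Tool frame: the origin (TCP) lies midway between the tips of the shut fingers; the grasp point (between the pads) lies 19 mm behind it; y points along the fingers, z is the direction in which the jaws open and shut, and the axes are right-handed (so a half turn about y gives the same grasp; the last joint's range is limited). The gripper opens to 85 mm and grips with 20 to 120 N. Pads are 22 mm wide; open, the fingers measure 114 mm over their backs; the gripper's body (76 mm by 85 mm) begins 54 mm behind the grasp point. The pads swing forward as they close: fully open they stand 13 mm farther back than shut.
Start: joints at [62.309, 28.281, 77.091, -0, 74.628, -5.472], TCP at [0.236, 0.579, 0.231] pointing down, gripper open.
Joint ranges: [-166.48, 166.48], [-47.26, 123.95], [12.59, 153.08], [-70.14, 250.14], [6.76, 159.57], [-176.63, 176.63]. Speed limits (degrees/s): [108.29, 108.29, 147.25, 172.46, 172.46, 172.46].

## Interface

Orientations are given as a 3x3 rotation matrix whose columns are the frame's x, y, z axes.
In Python, from cell import arm gives the robot as it stands. The module is installed in compiled form; this text tells all that it offers.
- The arm moves only by the shell command python3 -m inch 'ROWS' [FORCE]. ROWS is JSON, a list of rows, each a list of 3 entries, a list of its own where there are three numbers: the closure, from 0 (fully open) to 1 (shut), then the shift along the tool's x, y, z in mm, then the turn about the tool's y in degrees. A call has 1 to 20 rows; each row shifts and turns the pose as measured when the row begins, along the tool's axes as they then stand; what a row does not reach is not made up. A row lasts 1/8 s, in which the tool goes at most 62.5 mm and 10.7 degrees, less where a joint would pass 70% of its speed; a pose out of reach is approached as far as the arm can. A call with a gripper value outside its range is refused whole. The fingers move at their own pace and stop on an object; FORCE is the grip in N (left out, the last holds). Time passes only in rows, so rows that do not move let the fingers close. It gives the time, the measured TCP pose, the force and the opening at its end, in the units of the state.
- arm.state(): the state, without advancing time (a new reading comes with each control period).
- arm.snapshot(name): name is "scene" or "top"; returns (picture, depth): 480x640x3 uint8, red, green, blue; 480x640 float32, m along the optical axis (not along the pixel's ray), 0 where there is no reading.
- arm.calibration(name): a dict with "fx", "fy", "cx", "cy" (pixels), "k1" (the pictures are not rectified: a ray, as slopes to the right and down, at radius r is drawn at 1 + k1 r^2 times it, then the intrinsics apply), "position" and "orientation" of the camera in the world. Camera axes: x right, y up, looking along -z (the intrinsics and any distortion apply to the point x, -y, -z); pixel columns grow to the right and rows downward; lengths in m; the calibration is good to about 2 mm. A picture is of the moment at which its call begins. calibration takes no time and is no camera call.
- arm.close_job(): hands the job in, once; it reports no verdict.
The state is a dict: "time": time; "q": joint angles; "joint_vel": joint speeds; "tau": joint torques, N m; "tool_pos": TCP position; "tool_rot": TCP orientation; "ft_force": force on the tool from outside, world axes, zero at the start; "moment": the same for the moment, N m; "grip_width": opening from 0.0 (shut) to 1.0 (fully open).
Only numpy, scipy, OpenCV 4.12 (cv2) and the standard library are available. Lean on these libraries where they do the work, as an engineer would, in place of code of your own. Each camera call takes 0.05 s, during which the arm holds its last target. There are 200 camera calls.

## Working session

There is one attempt and no reset: what is moved stays moved. The work goes in short steps, Python scripts to look and compute and a shell command to move; the robot and the scene stay as the last step left them, time stands still between calls to the robot, and variables do not carry over. Pictures are saved under pics/ and viewed, about 8 in all and at most 12, crops included, and the job is handed in when it is done.

```bash
mkdir -p pics; cat > h.py <<'E'
import numpy as np, cv2
from cell import arm
def cam(n):
    c=arm.calibration(n); return c
def unproj(c,u,v):
    x=(u-c['cx'])/c['fx']; y=(v-c['cy'])/c['fy']
    a,b=x,y
    for _ in range(20):
        r2=a*a+b*b; a=x/(1+c['k1']*r2); b=y/(1+c['k1']*r2)
    return a,b
def ray(c,u,v):
    a,b=unproj(c,np.asarray(u,float),np.asarray(v,float))
    d=np.stack([a,-b,-np.ones_like(a)],-1)@np.array(c['orientation']).T
    return np.array(c['position']),d
def onplane(c,u,v,z):
    p,d=ray(c,u,v); t=(z-p[2])/d[...,2]; return p+d*np.asarray(t)[...,None]
def cloud(c,depth):
    v,u=np.mgrid[0:480,0:640]; p,d=ray(c,u,v); return p+d*depth[...,None]
def proj(c,P):
    q=(np.asarray(P,float)-np.array(c['position']))@np.array(c['orientation'])
    a=q[...,0]/-q[...,2]; b=-q[...,1]/-q[...,2]; s=1+c['k1']*(a*a+b*b)
    return np.stack([c['fx']*a*s+c['cx'],c['fy']*b*s+c['cy']],-1)
def save(im,name): cv2.imwrite('pics/'+name,im[...,::-1])
E
python3 - <<'E'
from h import *
for n in('scene','top'):
    im,d=arm.snapshot(n); save(im,n+'0.png'); np.savez(n+'0',im=im,d=d); print(n,arm.calibration(n),(d>0).mean())
s=arm.state(); print(s)
E
```

```text
scene {'fx': 543.2736761880317, 'fy': 543.2736761880317, 'cx': 309.16344792206047, 'cy': 231.12282054285834, 'k1': -0.01291901712970749, 'position': array([ 0.89393936, -0.476486  ,  1.09218905]), 'orientation': array([[ 0.80151312, -0.50834803,  0.31489521],
       [ 0.59790873,  0.67333004, -0.43489287],
       [ 0.00904853,  0.53685094,  0.84362859]])} 0.9957552083333333
top {'fx': 481.06812713472203, 'fy': 481.06812713472203, 'cx': 322.1550968678626, 'cy': 237.41256187831527, 'k1': -0.11120921050806919, 'position': array([0.35140462, 0.03698003, 1.40207711]), 'orientation': array([[ 0.01563087,  0.98964631, -0.14267397],
       [-0.99987602,  0.01519953, -0.00411268],
       [-0.00190152,  0.14272056,  0.9897612 ]])} 0.9961458333333333
{'time': 0.1, 'q': array([ 6.23088079e+01,  2.83115204e+01,  7.71226089e+01, -9.02549889e-04,
        7.46282267e+01, -5.47136941e+00]), 'joint_vel': array([ 0.07236832, -0.09540117, -0.0060254 ,  0.11689339, -0.07619044,
       -0.00786267]), 'tau': array([ 1.91247724e-03, -8.83592248e+01, -3.84571123e+01, -1.78324581e-04,
        5.00858310e-03,  5.87808790e-05]), 'tool_pos': array([0.23620223, 0.57830924, 0.2307635 ]), 'tool_rot': array([[ 9.25741368e-01, -4.92298578e-04,  3.78156949e-01],
       [-3.78157259e-01, -9.70726014e-04,  9.25740863e-01],
       [-8.86541227e-05, -9.99999408e-01, -1.08480751e-03]]), 'ft_force': array([ 0.60351663,  0.11191083, -0.15386994]), 'moment': array([ 0.03478835,  0.0263117 , -0.06249968]), 'grip_width': 1.0000268732153006}
```

View pics/top0.png

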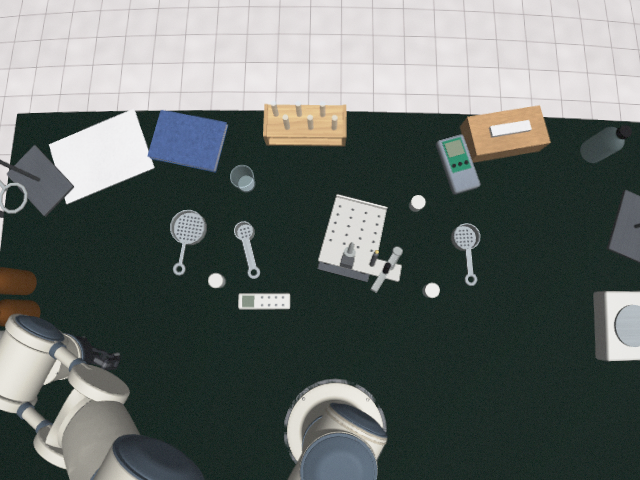

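View pics/scene0.png

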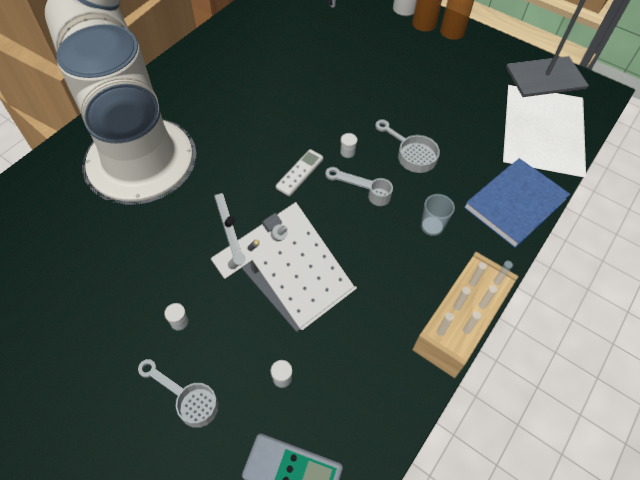

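```bash
cat > m.py <<'E'
from h import *
from scipy.optimize import least_squares
def fitc(P,r,c0):
    s=least_squares(lambda c:np.hypot(*(P-c).T)-r,c0,loss='soft_l1',f_scale=.002); return s.x
def strainer(f,c,box,h,R):
    im,d=f['im'],f['d']; W=cloud(c,d); v0,v1,u0,u1=box
    m=np.zeros((480,640),bool); m[v0:v1,u0:u1]=True
    m&=(im.astype(int).sum(-1)>200)&(W[...,2]>.008)&(W[...,2]<.06)
    n,l,st,_=cv2.connectedComponentsWithStats(m.astype(np.uint8)); k=1+st[1:,4].argmax(); m=l==k
    v,u=np.nonzero(m); P=onplane(c,u,v,h)[:,:2]
    Z=W[m][:,2]; top=P[(abs(Z-h)<.005)]
    # contour outer circle fits: eye = end far from basket
    H=cv2.convexHull((P*1e5).astype(np.int32)).reshape(-1,2)/1e5
    cen=P.mean(0)  ; w=np.linalg.svd(P-cen,full_matrices=False)[2][0]
    t=(P-cen)@w; 
    if abs(t.max())<abs(t.min()): w=-w;t=-t
    e0=P[t>t.max()-.034]; ec=(e0.max(0)+e0.min(0))/2; 
    eb=cv2.minEnclosingCircle((e0*1e3).astype(np.float32))
    tip=cen+w*(t.max()-.017)
    e0=P[np.hypot(*(P-tip).T)<.0175]; 
    b=tip-w*.125; 
    ring=top[(np.hypot(*(top-b).T)<R+.006)&(np.hypot(*(top-b).T)>R-.012)]
    b=fitc(ring,R-.0015,b)
    print('z pct',np.percentile(Z,[5,50,95]).round(4),'tip',tip.round(4),'basket',b.round(4),'n',len(ring),'dist',np.hypot(*(tip-b)).round(4),'grip',(b+(tip-b)*68/125).round(4),'yaw',np.degrees(np.arctan2(*(tip-b)[::-1])).round(1))
if __name__=='__main__':
    ft,fs=np.load('top0.npz'),np.load('scene0.npz'); ct,cs=cam('top'),cam('scene')
    for nm,bt,bs,h,R in(('L',(200,280,165,212),(115,175,370,445),.030,.05),('M',(215,290,445,490),(355,430,135,222),.035,.038),('S',(215,282,230,264),(163,208,322,396),.040,.027)):
        print(nm); strainer(ft,ct,bt,h,R); strainer(fs,cs,bs,h,R)
    for f,c,b in((ft,ct,(190,285,310,390)),(fs,cs,(195,330,235,358))):
        im,W=f['im'],cloud(c,f['d']); m=np.zeros((480,640),bool); m[b[0]:b[1],b[2]:b[3]]=True
        m&=(im.min(-1)>140)&(W[...,2]>.03); P=W[m]
        for _ in range(8):
            A=np.c_[P[:,:2],np.ones(len(P))]; k=np.linalg.lstsq(A,P[:,2],rcond=None)[0]; r=A@k-P[:,2]; P=P[abs(r)<max(.004,1.5*r.std())]
        n=np.array([-k[0],-k[1],1]);n/=np.linalg.norm(n)
        print('tilt',np.degrees(np.arccos(n[2])),'dir',np.degrees(np.arctan2(n[1],n[0])),'n',len(P),r.std())
        X=np.array([-n[0],-n[1],0]);X/=np.hypot(*X[:2]); X=X-n*(X@n);X/=np.linalg.norm(X);Y=np.cross(n,X);o=P.mean(0)
        q=np.c_[(P-o)@X,(P-o)@Y]; rc=cv2.minAreaRect((q*1e3).astype(np.float32)); print(rc)
        print('ctr',o+X*rc[0][0]/1e3+Y*rc[0][1]/1e3)
E
python3 m.py
```

```text
L
z pct [0.0106 0.0273 0.0331] tip [0.4503 0.4512] basket [0.5751 0.4384] n 130 dist 0.1255 grip [0.5072 0.4453] yaw 174.1
z pct [0.0097 0.0251 0.0324] tip [0.4547 0.4649] basket [0.5762 0.4374] n 178 dist 0.1245 grip [0.5101 0.4524] yaw 167.2
M
z pct [0.0123 0.0329 0.0389] tip [ 0.437  -0.3823] basket [ 0.5585 -0.3763] n 96 dist 0.1217 grip [ 0.4924 -0.3796] yaw -177.2
z pct [0.0116 0.0342 0.0385] tip [ 0.4331 -0.382 ] basket [ 0.558  -0.3753] n 277 dist 0.1251 grip [ 0.4901 -0.379 ] yaw -176.9
S
z pct [0.0169 0.0384 0.0437] tip [0.5748 0.273 ] basket [0.455  0.2435] n 93 dist 0.1234 grip [0.5202 0.2596] yaw 13.8
z pct [0.0123 0.0372 0.0426] tip [0.4461 0.2383] basket [0.5658 0.2692] n 100 dist 0.1236 grip [0.5007 0.2524] yaw -165.5
tilt 25.877998298099897 dir -13.613166178508411 n 3002 0.0019191781573982799
((-3.6563720703125, 18.915557861328125), (191.48228454589844, 228.0017852783203), 89.74632263183594)
ctr [ 0.54860212 -0.0648309   0.09615648]
tilt 25.95952743438465 dir -13.70630697365833 n 6203 0.0018697686604709934
((3.2457504272460938, 16.728713989257812), (222.04408264160156, 191.833740234375), 0.5161786675453186)
ctr [ 0.54784058 -0.06219308  0.09688042]
```

```bash
cat > e.py <<'E'
from h import *
def eye(f,c,box,h):
    im=f['im']; v0,v1,u0,u1=box; k=6
    g=cv2.resize(im[v0:v1,u0:u1].astype(np.uint8),None,fx=k,fy=k,interpolation=cv2.INTER_CUBIC).min(-1)
    m=(g>95).astype(np.uint8); C,H=cv2.findContours(m,cv2.RETR_CCOMP,cv2.CHAIN_APPROX_NONE); out=[]
    for q,hh in zip(C,H[0]):
        a=cv2.contourArea(q)/k/k
        if hh[3]>=0 and a>10:
            p=q.reshape(-1,2).mean(0); u,v=(p+.5)/k-.5+[u0,v0]; out.append((u.round(1),v.round(1),round(a,1),onplane(c,u,v,h).round(4)[:2]))
    return out
E
python3 - <<'E'
from e import *
ft,fs=np.load('top0.npz'),np.load('scene0.npz'); ct,cs=cam('top'),cam('scene')
for nm,bt,bs,h in(('L',(258,280,168,192),(115,137,370,394),.028),('M',(270,290,460,482),(355,380,135,160),.033),('S',(262,282,243,265),(163,184,322,344),.038)):
    print(nm,eye(ft,ct,bt,h),eye(fs,cs,bs,h))
o=np.array([.4948,-.0292,.1503]); n=np.array([.426,-.1034,.8988]);X=np.array([-.8734,.2121,.4384]);Y=np.cross(n,X)
tiles=[]
for f,c,(v0,v1,u0,u1) in((ft,ct,(225,295,320,410)),(fs,cs,(185,285,200,320))):
    k=6 if c is ct else 4.5
    t=cv2.resize(f['im'][v0:v1,u0:u1],None,fx=k,fy=k,interpolation=cv2.INTER_CUBIC).copy()
    for P,col in((o,(255,0,0)),(o+.044*n,(0,255,0)),(o+.115*Y,(0,0,255)),(o+.115*Y+.05*n,(255,0,255))):
        p=(proj(c,P)+.5-[u0,v0])*k; cv2.circle(t,tuple(p.astype(int)),3,col,1)
    tiles.append(cv2.copyMakeBorder(t[:, :400] if 0 else t,0,max(0,450-t.shape[0]),0,0,cv2.BORDER_CONSTANT))
save(cv2.resize(np.hstack([t[:450] for t in tiles]),None,fx=.74,fy=.74),'hook.png')
E
```

```text
L [(np.float64(178.8), np.float64(268.6), 26.9, array([0.4519, 0.4556]))] [(np.float64(381.8), np.float64(124.7), 14.6, array([0.4504, 0.4575]))]
M [(np.float64(470.5), np.float64(278.9), 29.2, array([ 0.4349, -0.3852]))] [(np.float64(146.4), np.float64(367.6), 59.1, array([ 0.4326, -0.3839]))]
S [(np.float64(253.4), np.float64(272.0), 30.4, array([0.4456, 0.2367]))] [(np.float64(332.2), np.float64(172.8), 20.9, array([0.4437, 0.2382]))]
```

View pics/hook.png

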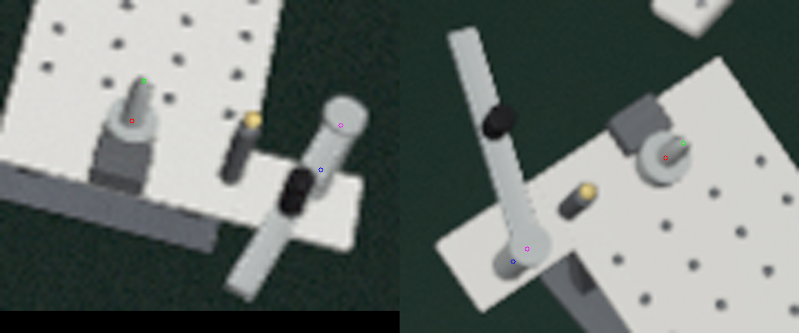

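```bash
cat > go.py <<'E'
# go.py x y z toolx_yaw : turn and shift (tool axes AFTER the turn; and before)
import sys,numpy as np
from cell import arm
s=arm.state(); t=np.array([float(a) for a in sys.argv[1:4]]); yaw=float(sys.argv[4])
R=np.array(s['tool_rot']); y0=np.degrees(np.arctan2(R[1,0],R[0,0])); turn=-((yaw-y0+180)%360-180)
a=np.radians(turn); Ry=np.array([[np.cos(a),0,np.sin(a)],[0,1,0],[-np.sin(a),0,np.cos(a)]])
d=(t-s['tool_pos'])*1e3
print('t',round(s['time'],2),'pos',np.round(s['tool_pos'],4),'yaw',y0.round(1),'turn',turn.round(1),'shift before',(R.T@d).round(1),'after turn',((R@Ry).T@d).round(1),'F',np.round(s['ft_force'],1),'w',round(s['grip_width'],3))
E
python3 go.py .506 .4485 .06 -8.5
```

```text
t 0.1 pos [0.2362 0.5783 0.2308] yaw -22.2 turn -13.7 shift before [298.9 170.8 -18. ] after turn [286.1 170.8 -88.3] F [ 0.6  0.1 -0.2] w 1.0
```

```bash
python3 -m inch '[[0.4,[0,0,0],-7],[0.4,[0,0,0],-6.7],[0.4,[55,10,-17],0],[0.4,[55,20,-17],0],[0.4,[55,30,-17],0],[0.4,[55,40,-17],0],[0.4,[50,40,-17],0],[0.4,[16,30,-3],0],[0.4,[0,0,0],0]]' 20; python3 go.py .506 .4485 .012 -8.5
```

```text
time: 1.23
tool_pos: [0.5001, 0.4535, 0.0639]
tool_rot: [[0.99, -0.003, 0.138], [-0.138, -0.002, 0.99], [-0.002, -1.0, -0.002]]
ft_force: [0.4, 0.1, 0.6]
grip_width: 0.598
t 1.23 pos [0.5001 0.4535 0.0639] yaw -7.9 turn 0.6 shift before [ 6.7 51.9 -4. ] after turn [ 6.7 51.9 -4. ] F [0.4 0.1 0.6] w 0.598
```

```bash
python3 -m inch '[[0.4,[7,0,-4],0.6],[0.4,[0,26,0],0],[0.4,[0,24,0],0],[0.4,[0,2,0],0],[1,[0,0,0],0],[1,[0,0,0],0],[1,[0,0,0],0],[1,[0,0,0],0],[1,[0,0,0],0]]' 20; python3 go.py .506 .4485 .012 -8.5
```

```text
time: 2.35
tool_pos: [0.5077, 0.453, 0.0211]
tool_rot: [[0.989, 0.007, 0.147], [-0.147, 0.005, 0.989], [0.006, -1.0, 0.006]]
ft_force: [-0.4, 0.4, -1.6]
grip_width: 0.113
t 2.35 pos [0.5077 0.453  0.0211] yaw -8.4 turn 0.1 shift before [-1.1  9.1 -4.7] after turn [-1.1  9.1 -4.7] F [-0.4  0.4 -1.6] w 0.113
```

```bash
python3 -m inch '[[0.4,[0,0,0],0],[0.4,[0,0,0],0],[0.4,[-2,9,-2],0],[0.4,[0,4,0],0],[0.4,[0,0,0],0]]' 20; python3 go.py .506 .4505 .012 -8.5
```

```text
time: 2.98
tool_pos: [0.5053, 0.4511, 0.0069]
tool_rot: [[0.989, 0.006, 0.147], [-0.147, 0.005, 0.989], [0.005, -1.0, 0.006]]
ft_force: [-0.4, -0.4, 0.5]
grip_width: 0.6
t 2.98 pos [0.5053 0.4511 0.0069] yaw -8.4 turn 0.1 shift before [ 0.8 -5.1 -0.5] after turn [ 0.8 -5.1 -0.5] F [-0.4 -0.4  0.5] w 0.6
```

```bash
python3 -m inch '[[0.4,[0,-5,0],0],[1,[0,0,0],0],[1,[0,0,0],0],[1,[0,0,0],0],[1,[0,0,0],0],[1,[0,-10,0],0],[1,[0,-10,0],0],[1,[0,-10,0],0],[1,[0,-10,0],0],[1,[0,0,0],0]]' 20; cat > look.py <<'E'
import sys
from h import *
# look.py name : snapshot both, crop around TCP, side by side
n=sys.argv[1]; P=arm.state()['tool_pos']; T=[]
if len(sys.argv)>2: P=np.array([float(a) for a in sys.argv[2:5]])
for k,c in(('scene',cam('scene')),('top',cam('top'))):
    im,d=arm.snapshot(k); np.savez(k+n,im=im,d=d); u,v=proj(c,P).astype(int); u=np.clip(u,65,575);v=np.clip(v,65,415)
    print(k,u-65,v-65)
    T.append(cv2.resize(im[v-65:v+65,u-65:u+65],(400,400),interpolation=cv2.INTER_CUBIC))
save(np.hstack(T),n+'.png')
E
python3 look.py L1;python3 go.py .506 .4505 .012 -8.5
```

```text
time: 4.22
tool_pos: [0.5054, 0.4512, 0.0562]
tool_rot: [[0.989, 0.007, 0.147], [-0.147, 0.006, 0.989], [0.006, -1.0, 0.007]]
ft_force: [0.2, -0.1, -1.9]
grip_width: 0.109
scene 334 62
top 113 184
t 4.33 pos [0.5049 0.4508 0.0552] yaw -8.4 turn 0.1 shift before [ 0.9 43.2 -0.4] after turn [ 0.9 43.2 -0.4] F [ 0.2 -0.1 -2.3] w 0.112
```

View pics/L1.png

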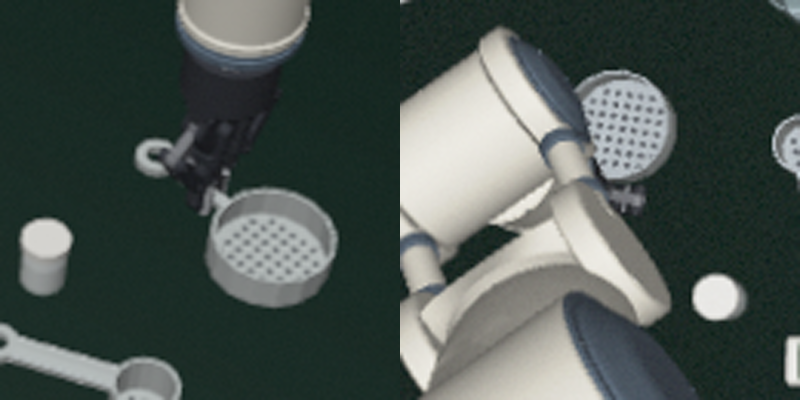

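```bash
cat > tilt.py <<'E'
import sys
from h import *
def tilt(k,n,u,v,r=9,new=False):
    f=np.load(k+n+'.npz'); W=cloud(cam(k),f['d']); P=W[v-r:v+r+1,u-r:u+r+1].reshape(-1,3)
    for _ in range(5):
        A=np.c_[P[:,:2],np.ones(len(P))]; c=np.linalg.lstsq(A,P[:,2],rcond=None)[0]; e=A@c-P[:,2]; P=P[abs(e)<2*e.std()+1e-4]
    m=np.array([-c[0],-c[1],1]); m/=np.linalg.norm(m)
    print(k,n,'tilt',np.degrees(np.arccos(m[2])).round(1),'dir',np.degrees(np.arctan2(m[1],m[0])).round(1),'ctr',P.mean(0).round(4),'std',e.std().round(4),len(P))
if __name__=='__main__': tilt(sys.argv[1],sys.argv[2],int(sys.argv[3]),int(sys.argv[4]),int(sys.argv[5]) if len(sys.argv)>5 else 9)
E
python3 tilt.py scene L1 422 141; python3 tilt.py top L1 317 226 7;python3 tilt.py top L1 316 225 8; python3 tilt.py scene 0 419 153 8
```

```text
scene L1 tilt 0.4 dir -101.9 ctr [0.5708 0.4557 0.0465] std 0.0018 327
top L1 tilt 1.5 dir 150.4 ctr [ 0.5875  0.0584 -0.0007] std 0.0021 207
top L1 tilt 1.5 dir 125.3 ctr [ 0.5905  0.0612 -0.0008] std 0.0021 261
scene 0 tilt 1.0 dir 97.0 ctr [0.5714 0.4532 0.003 ] std 0.0017 245
```

```bash
cat > t.sh <<'E'
python3 - "$@" <<'P'
import sys
from h import *
from tilt import tilt
n=sys.argv[1]; im,d=arm.snapshot('scene'); np.savez('scene'+n,im=im,d=d); s=arm.state()
print(round(s['time'],2),'w',round(s['grip_width'],4),'F',np.round(s['ft_force'],1),np.round(s['tool_pos'],4))
tilt('scene',n,int(sys.argv[2]),int(sys.argv[3]),7)
P
E
python3 -m inch '[[0.895,[0,0,0],0],[0.89,[0,0,0],0]]' 20 | tail -1; bash t.sh L2 422 141;  python3 -m inch '[[0.885,[0,0,0],0]]' 20 | tail -1; bash t.sh L3 422 141
```

```text
grip_width: 0.111
4.62 w 0.1083 F [ 0.8  0.2 -1.8] [0.5045 0.4505 0.0544]
scene L2 tilt 1.8 dir 117.4 ctr [0.5697 0.4577 0.0443] std 0.0018 212
grip_width: 0.116
4.8 w 0.1178 F [ 0.1 -0.4 -0.6] [0.5045 0.4505 0.0542]
scene L3 tilt 13.3 dir -9.2 ctr [0.565  0.47   0.0281] std 0.0025 193
```

```bash
python3 -m inch '[[1,[0,0,0],0],[1,[0,0,0],0]]' 80 | tail -1; bash t.sh L4 422 145; python3 look.py L5
```

```text
grip_width: 0.088
5.1 w 0.0927 F [-0.2  0.3  0.7] [0.5045 0.4505 0.0542]
scene L4 tilt 46.8 dir 106.9 ctr [0.5753 0.4507 0.0392] std 0.016 225
scene 334 63
top 113 184
```

View pics/L5.png

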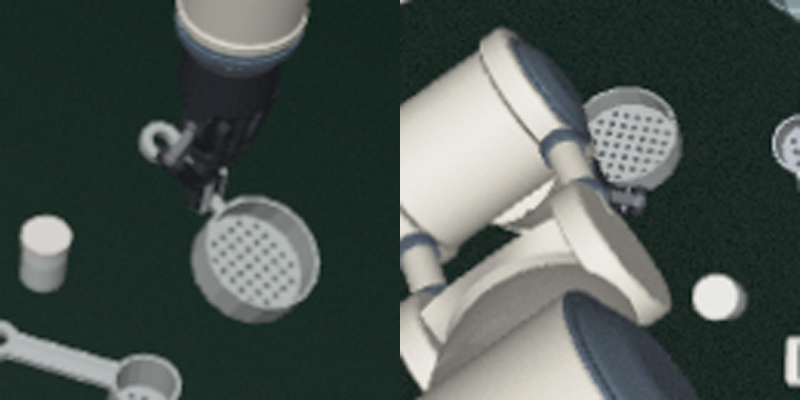

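```bash
for p in "416 147" "418 148" "415 149"; do python3 tilt.py scene L5 $p 7; done; python3 - <<'E'
from h import *
f=np.load('sceneL5.npz'); c=cam('scene'); W=cloud(c,f['d'])
# eye hole at crop (158,143)
for du,dv in((148,150),(146,132),(163,125),(170,160),(178,140)):
    u=int(334+du*130/400);v=int(63+dv*130/400); print(W[v,u].round(4),f['im'][v,u])
E
```

```text
scene L5 tilt 19.7 dir -9.0 ctr [0.5609 0.4513 0.0212] std 0.0023 212
scene L5 tilt 21.5 dir -5.1 ctr [0.5662 0.453  0.0194] std 0.0021 209
scene L5 tilt 20.1 dir -8.1 ctr [0.5622 0.4444 0.0202] std 0.0021 203
[0.4501 0.4451 0.088 ] [171 177 176]
[0.4396 0.4553 0.0948] [162 168 167]
[0.445  0.4711 0.0927] [168 174 173]
[0.4968 0.3897 0.1473] [105 106 112]
[0.4632 0.4673 0.089 ] [157 162 162]
```

```bash
python3 -m inch '[[1,[0,-30,0],0],[1,[0,-50,0],0],[1,[0,-50,0],5],[1,[10,-30,-25],0],[1,[15,0,-40],0],[1,[17,0,-45],0],[1,[17,0,-45],0],[1,[17,0,-45],0],[1,[17,0,-45],0],[1,[17,0,-45],0],[1,[17,0,-45],0],[1,[17,0,-45],0],[1,[15,0,-35],0],[1,[10,0,-25],0],[1,[0,0,0],0],[1,[0,0,0],0]]' 100; python3 go.py .5702 -.0475 .2 -13.65
```

```text
time: 7.2
tool_pos: [0.5658, -0.0321, 0.2178]
tool_rot: [[0.972, 0.007, 0.235], [-0.235, 0.004, 0.972], [0.006, -1.0, 0.005]]
ft_force: [0.6, 0.8, -1.4]
grip_width: 0.085
t 7.2 pos [ 0.5658 -0.0321  0.2178] yaw -13.6 turn 0.1 shift before [  7.8  17.8 -14. ] after turn [  7.8  17.8 -14. ] F [ 0.6  0.8 -1.4] w 0.085
```

```bash
python3 -m inch '[[1,[8,0,-14],0],[1,[0,10,0],0],[1,[0,0,0],0]]' 100|tail -1; python3 look.py L6 .51 -.03 .2; python3 go.py .5702 -.0475 .2 -13.65
```

```text
grip_width: 0.079
scene 219 157
top 285 178
t 7.67 pos [ 0.571  -0.0472  0.2079] yaw -13.4 turn 0.2 shift before [-0.8  7.9 -0.6] after turn [-0.8  7.9 -0.6] F [-0.8  0.4 -1.5] w 0.083
```

View pics/L6.png

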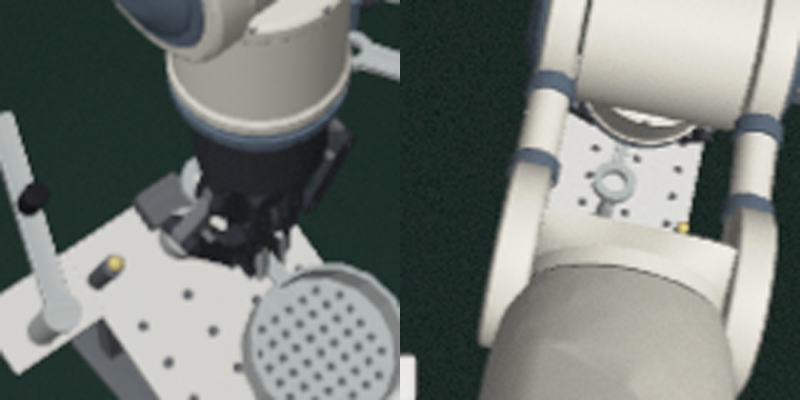

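```bash
python3 - <<'E'
from e import *
f=np.load('topL6.npz'); c=cam('top'); im=f['im']; W=cloud(c,f['d'])
v0,u0=228,345; k=8
m=(W[...,2]>.215)&(W[...,2]<.27); mm=np.zeros_like(m); mm[225:250,340:370]=1; m&=mm
v,u=np.nonzero(m); print(len(u),u.min(),u.max(),v.min(),v.max(),W[m][:,2].mean())
ys,xs=np.nonzero(m)
for z in(.2415,.245): 
    P=onplane(c,u,v,z); print(z,P.mean(0).round(4),((P.max(0)+P.min(0))/2).round(4),(P.max(0)-P.min(0)).round(4))
    print(onplane(c,354.2,237.2,z))
print(proj(c,np.array([.4948,-.0292,.1503])+.044*np.array([.426,-.1034,.8988])), 'hole tip px', 285+205*.325,178+206*.325)
for t in range(228,246): print(''.join('%4d'%x for x in (W[t,346:364,2]*1e3)))
E
```

```text
152 348 361 225 243 0.24039887521338493
0.2415 [ 0.5249 -0.0377  0.2415] [ 0.5284 -0.037   0.2415] [0.0447 0.0318 0.    ]
[ 0.52042532 -0.03632192  0.2415    ]
0.245 [ 0.5244 -0.0375  0.245 ] [ 0.5279 -0.0368  0.245 ] [0.0446 0.0317 0.    ]
[ 0.5199156  -0.03610086  0.245     ]
[351.87203292 242.77093174] hole tip px 351.625 244.95
  92  86  92  92  86  89  88  89  90 232 236 230 232  87  89  90  86  84
  92  95  90  91  92  95  95  91  91 235 233 235 234  94  89  81  89  90
  90  96  93  90  95  89  87  94 241 236 237 234 233  88  88  92  87  92
  92  95  98  97  97 237 240 240 239 238 239 236 234  90  88  88  94  87
  97  97 103  94 239 240 237 240 240 236 244 239 236 237  93  96  93  93
  97  97 102 239 244 239 242 240 234 235 235 240 236 233 235  90  93  94
 102 102 242 239 242 238 240 233 235 229 235 234 239 236 238  96  97  89
  99  97 244 240 245 239  97 102 101  99 100 235 241 238 239 243  97  94
 109 103 238 243 243 100  99  99 101  97 102  96 234 242 235 244  98 100
 100 106 242 245 244 243 103  98  98 103  98 103 234 241 238 242 102  97
 106 104 238 244 245 243 105 105 100 101 101 103 101 244 243 243  99 105
 108 107 242 243 248 245 247 109 101 101 100 104 244 241 246 246  99 105
 108 110 235 245 246 246 247 246 248 243 244 246 244 245 242 100  94 101
 109 107 110 239 243 246 247 248 249 245 245 242 248 247 238 102 101  99
 113 114 110 109 239 243 244 247 248 249 249 243 246 244 104 106 107 110
 115 112 109 113 112 242 240 246 246 248 244 240 239 107 107 110 102 104
 115 111 111 114 181 181 185 185 112 112 112 113 110 107 107 112 108 110
 119 115 121 176 184 184 186 191 176 110 119 113 111 107 109 106 109 108
```

```bash
python3 -m inch '[[1,[5,13,0],0],[1,[0,14,0],0],[1,[0,0,0],0]]' 100|tail -1; python3 go.py .5761 -.048 .1812 -13.65
```

```text
grip_width: 0.083
t 8.05 pos [ 0.5763 -0.0479  0.1788] yaw -13.4 turn 0.2 shift before [-0.1 -2.5 -0.2] after turn [-0.1 -2.5 -0.2] F [-0.2  0.7 -0.7] w 0.083
```

```bash
python3 -m inch '[[1,[-4.4,6.5,0],0],[1,[-4.4,9,0],0],[1,[-4.4,9,0],0],[1,[0,0,0],0]]' 100; python3 go.py .5632 -.0449 .1542 -13.65
```

```text
time: 8.55
tool_pos: [0.5623, -0.0443, 0.1523]
tool_rot: [[0.973, 0.007, 0.232], [-0.232, 0.004, 0.973], [0.006, -1.0, 0.005]]
ft_force: [-0.4, 0.5, -1.0]
grip_width: 0.082
t 8.55 pos [ 0.5623 -0.0443  0.1523] yaw -13.4 turn 0.2 shift before [ 1.1 -1.8 -0.3] after turn [ 1.1 -1.8 -0.3] F [-0.4  0.5 -1. ] w 0.082
```

```bash
python3 -m inch '[[1,[-3.5,7,0],0],[1,[-3.5,7,0],0],[1,[-3.3,7,0],0],[1,[0,0,0],0]]' 100; python3 look.py L7 .51 -.03 .16; python3 go.py .5523 -.0422 .1309 -13.65
```

```text
time: 9.05
tool_pos: [0.5519, -0.0417, 0.13]
tool_rot: [[0.973, 0.007, 0.232], [-0.232, 0.004, 0.973], [0.006, -1.0, 0.005]]
ft_force: [-0.2, -0.8, -1.3]
grip_width: 0.087
scene 219 168
top 284 180
t 9.15 pos [ 0.5525 -0.0419  0.1306] yaw -13.4 turn 0.2 shift before [-0.2 -0.3 -0.4] after turn [-0.2 -0.3 -0.4] F [-0.4  0.2 -1.4] w 0.087
```

View pics/L7.png

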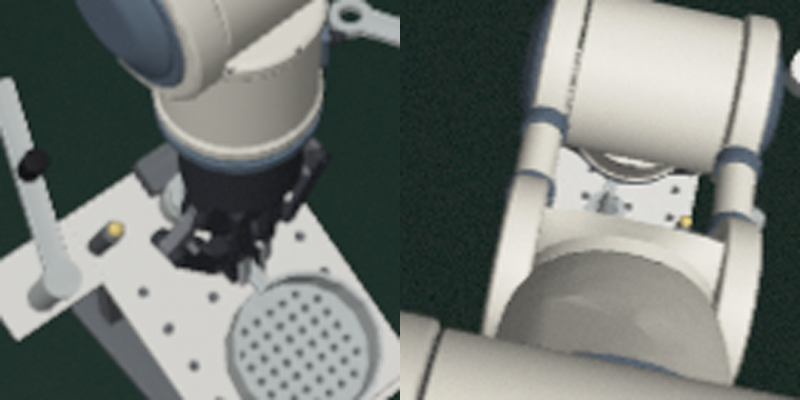

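```bash
python3 -m inch '[[1,[-1.8,3.5,0],0],[1,[-1.8,3.5,0],0],[1,[0,0,0],0]]' 100|sed -n '2p;4p'; python3 -m inch '[[1,[-0.5,2,0],0],[1,[0,0,0],0]]' 100|sed -n '2p;4p'
```

```text
tool_pos: [0.5493, -0.0411, 0.1235]
ft_force: [-0.4, -0.6, -0.8]
tool_pos: [0.5491, -0.041, 0.1217]
ft_force: [-0.8, 0.0, 1.8]
```

```bash
python3 -m inch '[[0.7,[0,0,0],0],[0.7,[0,0,0],0],[0.7,[0,0,0],0],[0.7,[0,-25,0],0],[0.7,[0,-30,0],0],[0.7,[0,-30,0],0],[1,[0,-20,0],0],[1,[0,0,0],0]]' 60|sed -n '1,2p;4,5p'; cat > chk.py <<'E'
import sys
from h import *
# chk.py tag : points in hook frame, from both cams
o=np.array([.4948,-.0292,.1503]); n=np.array([.426,-.1034,.8988]);X=np.array([-.8734,.2121,.4384]);n/=np.linalg.norm(n);X/=np.linalg.norm(X);Y=np.cross(n,X)
H=np.stack([X,Y,n],1)
def chk(k,tag):
    c=cam(k); im,d=arm.snapshot(k); np.savez(k+tag,im=im,d=d); Q=(cloud(c,d)-o)@H
    def sel(x0,x1,y0,y1,z0,z1): return Q[(Q[...,0]>x0)&(Q[...,0]<x1)&(Q[...,1]>y0)&(Q[...,1]<y1)&(Q[...,2]>z0)&(Q[...,2]<z1)]
    h=sel(-.05,-.022,-.008,.008,-.01,.05); e=sel(-.022,.022,-.022,.022,-.01,.03); rr=np.hypot(e[:,0],e[:,1]); e=e[rr>.009]
    print(k,'handle n',len(h),'z med',np.median(h[:,2]).round(4) if len(h) else '','y',np.median(h[:,1]).round(4) if len(h) else '','| eye n',len(e),'z',np.percentile(e[:,2],[10,50,90]).round(4) if len(e) else '')
    b=sel(-.175,-.075,-.055,.055,-.03,.04)
    print('  basket x',np.percentile(b[:,0],[1,99]).round(3),'y',np.percentile(b[:,1],[1,99]).round(3),'z',np.percentile(b[:,2],[5,50,95]).round(4))
    f=sel(-.145,-.105,-.018,.018,-.03,.04); A=np.c_[f[:,:2],np.ones(len(f))]
    for _ in range(4):
        s=np.linalg.lstsq(A,f[:,2],rcond=None)[0]; r=abs(A@s-f[:,2]); g=r<.004; A,f=A[g],f[g]
    print('  floor z',np.median(f[:,2]).round(4),'slopes x,y deg',np.degrees(s[:2]).round(1),len(f))
if __name__=='__main__':
    for k in('scene','top'): chk(k,sys.argv[1])
E
python3 chk.py L8
```

```text
time: 10.78
tool_pos: [0.5479, -0.0414, 0.2297]
ft_force: [-0.4, 0.2, -1.0]
grip_width: -0.0
scene handle n 76 z med 0.0075 y -0.0004 | eye n 196 z [-0.004   0.0054  0.0097]
  basket x [-0.174 -0.076] y [-0.052  0.054] z [-0.0236 -0.0188  0.0078]
  floor z -0.0191 slopes x,y deg [-0.6  0.3] 298
top handle n 28 z med 0.0072 y -0.0002 | eye n 132 z [-0.002   0.0045  0.0091]
  basket x [-0.096 -0.075] y [-0.051  0.054] z [-0.0259 -0.0223 -0.0176]
  floor z nan slopes x,y deg [0. 0.] 0
  return _methods._mean(a, axis=axis, dtype=dtype,
  ret = ret.dtype.type(ret / rcount)
```

```bash
python3 -m inch '[[0.5,[0,-35,0],0],[0.5,[0,-40,0],-8],[0.5,[0,0,-20],-9.4],[0.5,[-8,0,-42],0],[0.5,[-10,0,-45],0],[0.5,[-10,0,-45],0],[0.5,[-10,0,-45],0],[0.5,[-10,0,-45],0],[0.5,[-10,0,-40],0],[0.5,[-8,20,-30],0],[0.5,[-5,40,-20],0],[0.5,[0,50,0],0],[0.5,[0,40,0],0],[0.5,[0,0,0],0]]' 20|tail -1; python3 go.py .4886 -.3806 .060 4
```

```text
grip_width: 0.502
t 12.62 pos [ 0.4908 -0.3853  0.1309] yaw 4.6 turn 0.6 shift before [-1.  71.   3.7] after turn [-1.  71.   3.7] F [-0.  -0.6  1.4] w 0.502
```

```bash
python3 -m inch '[[0.5,[-1,35,4],0.6],[0.5,[0,35,0],0],[0.5,[0,25,0],0],[0.5,[0,10,0],0],[0.5,[0,0,0],0]]' 20|tail -1; python3 go.py .4886 -.3806 .016 4
```

```text
grip_width: 0.498
t 13.25 pos [ 0.4915 -0.3821  0.0292] yaw 4.0 turn 0.0 shift before [-2.7 13.3  1.6] after turn [-2.7 13.3  1.6] F [ 0.3 -0.6  0.1] w 0.498
```

```bash
python3 -m inch '[[0.5,[-2.7,9,1.5],0],[0.5,[0,5,0],0],[0.5,[0,0,0],0],[1,[0,0,0],0],[1,[0,0,0],0],[1,[0,0,0],0],[1,[0,0,0],0]]' 20|tail -1; python3 go.py .4886 -.3806 .060 4
```

```text
grip_width: 0.185
t 14.12 pos [ 0.4898 -0.3818  0.0175] yaw 4.0 turn 0.0 shift before [ -1.3 -42.4   1.6] after turn [ -1.3 -42.4   1.6] F [0.5 0.3 0.1] w 0.185
```

```bash
python3 -m inch '[[1,[0,-10,0],0],[1,[0,-10,0],0],[1,[0,-10,0],0],[1,[0,-11,0],0],[0.82,[0,0,0],0],[0.816,[0,0,0],0]]' 20|sed -n '2p;4,5p'
cat > tb.py <<'E'
# basket tilt: points above the bench around predicted basket area in scene/top: tb.py tag x y r -> plane of floor
import sys
from h import *
tag,x,y=sys.argv[1],float(sys.argv[2]),float(sys.argv[3]); R=float(sys.argv[4])
for k in('scene','top'):
    c=cam(k); im,d=arm.snapshot(k); np.savez(k+tag,im=im,d=d); W=cloud(c,d)
    m=(np.hypot(W[...,0]-x,W[...,1]-y)<R)&(W[...,2]<.2)&(W[...,2]>.003)&(im.min(-1)>90)
    P=W[m]
    if len(P)<30: print(k,'few',len(P)); continue
    for i in range(8):
        A=np.c_[P[:,:2],np.ones(len(P))]; s=np.linalg.lstsq(A,P[:,2],rcond=None)[0]; r=P[:,2]-A@s; g=abs(r)<max(.004,1.5*r.std())
        P=P[g]
    m=np.array([-s[0],-s[1],1]);m/=np.linalg.norm(m)
    print(k,'tilt',np.degrees(np.arccos(m[2])).round(1),'dir',np.degrees(np.arctan2(m[1],m[0])).round(1),len(P),'ctr',P.mean(0).round(4))
s=arm.state(); print(round(s['time'],2),'w',round(s['grip_width'],4),'F',np.round(s['ft_force'],1),np.round(s['tool_pos'],4))
E
python3 tb.py M1 .557 -.377 .022
```

```text
tool_pos: [0.4902, -0.3824, 0.0623]
ft_force: [0.0, 0.6, -1.6]
grip_width: 0.187
scene tilt 0.5 dir -126.3 409 ctr [ 0.5571 -0.3774  0.0479]
top tilt 11.7 dir -32.9 67 ctr [ 0.5646 -0.3843  0.0471]
14.97 w 0.1886 F [-0.1  0.1 -1.1] [ 0.4902 -0.3823  0.0621]
```

```bash
python3 -m inch '[[0.813,[0,0,0],0]]' 20|tail -1; python3 tb.py M2 .552 -.377 .022;python3 -m inch '[[0.811,[0,0,0],0]]' 20|tail -1; python3 tb.py M2 .552 -.377 .022
```

```text
grip_width: 0.189
scene tilt 22.4 dir 0.6 415 ctr [ 0.5516 -0.3772  0.0138]
top few 4
15.2 w 0.1858 F [ 0.4  0.2 -0.6] [ 0.49   -0.3822  0.0618]
grip_width: 0.19
scene tilt 1.6 dir 170.2 218 ctr [ 0.5471 -0.3768  0.0054]
top few 3
15.43 w 0.188 F [ 0.3 -0.4 -0.8] [ 0.49   -0.3822  0.0618]
```

```bash
python3 -m inch '[[1,[0,0,0],0],[1,[0,0,0],0]]' 60|tail -1; python3 look.py M3 .53 -.38 .04; python3 go.py .49 -.38 .06 4
```

```text
grip_width: 0.002
scene 117 329
top 403 180
t 15.78 pos [ 0.4901 -0.3823  0.0618] yaw 4.0 turn 0.0 shift before [0.1 1.9 2.3] after turn [0.1 1.9 2.3] F [ 0.3  0.1 -0.7] w -0.001
```

View pics/M3.png

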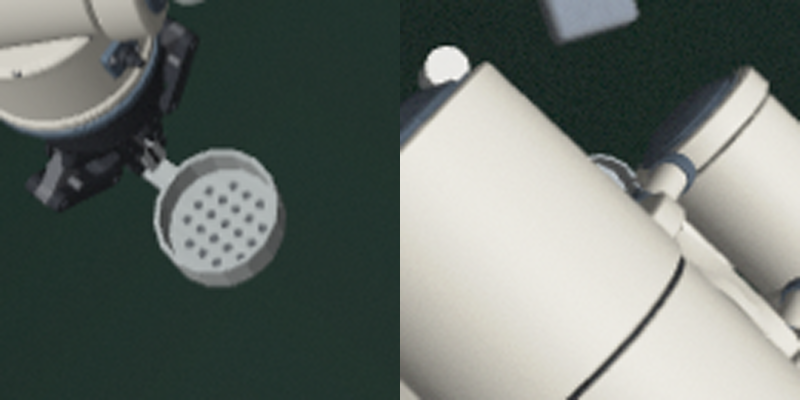

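```bash
python3 -m inch '[[1,[0,-40,0],0],[0.5,[-20,-50,0],0],[0.5,[-50,-40,0],0],[0.5,[-50,-20,0],0],[0.5,[-30,0,0],0],[0.5,[0,0,0],0]]' 20|sed -n '2p'; python3 - <<'E'
from e import *
import m
d={}
for k in('scene','top'):
    im,dd=arm.snapshot(k); np.savez(k+'M4',im=im,d=dd); d[k]={'im':im,'d':dd}
    c=cam(k); W=cloud(c,dd); mm=(W[...,0]>.40)&(W[...,0]<.62)&(abs(W[...,1]+.38)<.07)&(W[...,2]>.01)&(W[...,2]<.06)&(im.min(-1)>90)
    v,u=np.nonzero(mm); print(k,len(u),u.min(),u.max(),v.min(),v.max())
    b=(v.min()-3,v.max()+4,u.min()-3,u.max()+4); print(eye(d[k],c,b,.033))
    try: m.strainer(d[k],c,b,.035,.038)
    except Exception as e: print(e)
E
```

```text
tool_pos: [0.3385, -0.3943, 0.2164]
scene 842 130 207 355 420
[(np.float64(172.8), np.float64(395.4), 91.7, array([ 0.5133, -0.3919])), (np.float64(138.0), np.float64(363.0), 57.9, array([ 0.4122, -0.3872]))]
z pct [0.0123 0.034  0.0384] tip [ 0.4126 -0.3855] basket [ 0.5375 -0.3778] n 279 dist 0.1252 grip [ 0.4696 -0.382 ] yaw -176.5
top 337 455 481 230 291
[(np.float64(471.8), np.float64(286.0), 28.5, array([ 0.4145, -0.3886])), (np.float64(473.9), np.float64(239.4), 65.0, array([ 0.5496, -0.3982]))]
z pct [0.0136 0.033  0.0387] tip [ 0.4168 -0.3865] basket [ 0.538  -0.3786] n 108 dist 0.1214 grip [ 0.4721 -0.3829] yaw -176.3
```

```bash
python3 go.py .4682 -.3836 .016 4.6; python3 -m inch '[[0.5,[40,10,8],-0.6],[0.5,[45,40,3],0],[0.5,[38,40,0],0],[0.5,[5,40,0],0],[0.5,[0,35,0],0],[0.5,[0,0,0],0]]' 20|tail -1;  python3 go.py .4682 -.3836 .016 4.6
```

```text
t 16.62 pos [ 0.3403 -0.3944  0.2161] yaw 4.2 turn -0.4 shift before [129.1 199.6   0.4] after turn [129.1 199.6  -0.6] F [0.3 0.3 0. ] w 0.495
grip_width: 0.496
t 17.38 pos [ 0.4774 -0.3706  0.0442] yaw 5.0 turn 0.4 shift before [-10.3  28.2 -12.3] after turn [-10.2  28.2 -12.4] F [0.3 0.6 1.3] w 0.496
```

```bash
python3 -m inch '[[0.5,[-10,0,-12],0.4],[0.5,[0,12,0],0],[0.5,[0,13,0],0],[0.5,[0,1,0],0],[0.5,[0,0,0],0]]' 20|tail -1;  python3 go.py .4682 -.3836 .016 4.6
```

```text
grip_width: 0.498
t 18.0 pos [ 0.4697 -0.3857  0.02  ] yaw 4.6 turn -0.0 shift before [-1.4  4.   2.2] after turn [-1.4  4.   2.2] F [ 0.4  0.1 -0.4] w 0.498
```

```bash
python3 -m inch '[[0.5,[-1.4,3,2],0],[0.5,[0,1,0],0],[1,[0,0,0],0],[1,[0,0,0],0],[1,[0,0,0],0],[1,[0,0,0],0],[1,[0,-10,0],0],[1,[0,-10,0],0],[1,[0,-10,0],0],[1,[0,-11,0],0],[0.816,[0,0,0],0],[0.813,[0,0,0],0],[1,[0,0,0],0],[1,[0,0,0],0]]' 20|sed -n '2p;4,5p'; python3 tb.py M5 .532 -.379 .022
```

```text
tool_pos: [0.4683, -0.3838, 0.0608]
ft_force: [-1.6, -0.8, 2.0]
grip_width: 0.179
scene tilt 21.0 dir 2.8 410 ctr [ 0.5318 -0.3792  0.0131]
top few 0
19.85 w 0.1801 F [-0.9  0.1  1.7] [ 0.4683 -0.3839  0.0609]
```

```bash
python3 -m inch '[[1,[0,-20,0],0],[1,[0,-45,0],0],[1,[0,-50,0],0],[1,[15,-50,0],0],[1,[35,-45,0],0],[1,[45,-20,0],0],[1,[35,0,0],9],[1,[0,0,0],9.2],[1,[-5,0,25],0],[1,[-12,0,42],0],[1,[-13,0,45],0],[1,[-13,0,45],0],[1,[-13,0,45],0],[1,[-13,0,45],0],[1,[-12,0,40],0],[1,[-8,0,20],0],[1,[0,0,0],0]]' 100|sed -n '2p;4,5p'; python3 go.py .583 -.0506 .2045 -13.65
```

```text
tool_pos: [0.5818, -0.0348, 0.2947]
ft_force: [0.4, 0.0, -1.9]
grip_width: 0.15
t 21.98 pos [ 0.5818 -0.0348  0.2947] yaw -13.0 turn 0.6 shift before [  5.3  90.  -15.7] after turn [  5.4  90.  -15.6] F [ 0.4  0.  -1.9] w 0.15
```

```bash
python3 -m inch '[[1,[5,20,-15],0.6],[1,[0,30,0],0],[1,[0,30,0],0],[1,[0,9,0],0],[1,[0,0,0],0]]' 100|tail -1; cat > ring.py <<'E'
# ring.py zmin zmax : eye ring in top view within window near hook; print its top centre, plus hook-frame coordinates
import sys
from chk import *
z0,z1=float(sys.argv[1]),float(sys.argv[2]); c=cam('top'); im,d=arm.snapshot('top'); W=cloud(c,d); s=arm.state()
p=np.array(s['tool_pos']); R=np.array(s['tool_rot']); g=p-R[:,0]*.053
m=(np.hypot(W[...,0]-g[0],W[...,1]-g[1])<.03)&(W[...,2]>z0)&(W[...,2]<z1)&(im.min(-1)>60)
v,u=np.nonzero(m); P=W[m]; Q=(P-p)@R
print('n',len(P),'tool-frame x pct',np.percentile(Q[:,0],[1,99]).round(4),'z pct',np.percentile(Q[:,2],[1,99]).round(4))
f=least_squares if 0 else None
# centre from the hole: dark pixels enclosed
mm=m.astype(np.uint8); C,H=cv2.findContours(mm,cv2.RETR_CCOMP,cv2.CHAIN_APPROX_NONE)
for q,h in zip(C,H[0]):
    if h[3]>=0 and cv2.contourArea(q)>12:
        t=q.reshape(-1,2).mean(0); near=P[np.hypot(u-t[0],v-t[1])<9]; zz=near[:,2].mean(); E=onplane(c,t[0],t[1],zz)
        A=np.c_[near[:,:2],np.ones(len(near))]; k=np.linalg.lstsq(A,near[:,2],rcond=None)[0]; nn=np.array([-k[0],-k[1],1]); nn/=np.linalg.norm(nn); M=E-.004*nn
        print('hole px',t.round(1),'top ctr',E.round(4),'tilt',np.degrees(np.arccos(nn[2])).round(1),'mid',M.round(4),'mid-TCP tool',((M-p)@R*1e3).round(1),'mid in hook mm',((M-o)@H*1e3).round(1))
E
python3 ring.py .20 .27;python3 go.py .583 -.0506 .2045 -13.65
```

```text
grip_width: 0.154
n 154 tool-frame x pct [-0.0678 -0.0245] z pct [-0.0179  0.0151]
t 22.65 pos [ 0.5823 -0.0516  0.2045] yaw -13.4 turn 0.3 shift before [0.4 0.  1.1] after turn [0.4 0.  1.1] F [ 0.8  0.2 -0.5] w 0.155Traceback (most recent call last):
  File "ring.py", line 16, in <module>
    print('hole px',t.round(1),'top ctr',E.round(4),'tilt',np.degrees(np.arccos(nn[2])).round(1),'mid',M.round(4),'mid-TCP tool',((M-p)@R*1e3).round(1),'mid in hook mm',((M-o)@H*1e3).round(1))
                                                                                                                                                                          ~~~~~^~
ValueError: matmul: Input operand 1 has a mismatch in its core dimension 0, with gufunc signature (n?,k),(k,m?)->(n?,m?) (size 2 is different from 3)
```

```bash
sed -i 's/C,H=cv2/C,HH=cv2/; s/zip(C,H\[0\])/zip(C,HH[0])/' ring.py; python3 ring.py .20 .27
```

```text
n 153 tool-frame x pct [-0.0679 -0.024 ] z pct [-0.0182  0.0149]
hole px [356.2 232.9] top ctr [ 0.5319 -0.0415  0.2365] tilt 19.8 mid [ 0.5306 -0.0412  0.2327] mid-TCP tool [-53.1 -27.6  -1.9] mid in hook mm [ 2.3  3.2 90.5]
```

```bash
python3 -m inch '[[1,[2.5,0,2.5],0],[1,[-4.4,9,0],0],[1,[-4.4,9,0],0],[1,[-4.4,9,0],0],[1,[0,0,0],0]]' 100|sed -n '2p;4p'; python3 ring.py .18 .25
```

```text
tool_pos: [0.5725, -0.046, 0.1777]
ft_force: [-0.1, 0.1, -1.9]
n 138 tool-frame x pct [-0.0642 -0.0239] z pct [-0.018   0.0153]
hole px [353.2 238.3] top ctr [ 0.5223 -0.0359  0.2087] tilt 21.9 mid [ 0.5209 -0.0356  0.205 ] mid-TCP tool [-53.1 -26.9  -1.6] mid in hook mm [-0.2  0.  60.9]
```

```bash
python3 -m inch '[[1,[-4.4,9,0],0],[1,[-4.4,9,0],0],[1,[0,0,0],0]]' 100|sed -n '2p;4p';python3 -m inch '[[1,[-4.4,9,0],0],[1,[-4.4,9,0],0],[1,[0,0,0],0]]' 100|sed -n '2p;4p'; python3 -c "
import numpy as np
from chk import *
s=arm.state();R=s['tool_rot'];M=s['tool_pos']+R@np.array([-.0531,-.027,-.0016]);print(((M-o)@H*1e3).round(1))"
```

```text
tool_pos: [0.564, -0.0439, 0.1589]
ft_force: [-0.0, -0.6, -1.6]
tool_pos: [0.5548, -0.0416, 0.1396]
ft_force: [-0.6, -0.1, -1.5]
[-0.2 -0.  18.3]
```

```bash
python3 -m inch '[[1,[-1,3.5,0],0],[1,[0,0,0],0]]' 100|sed -n '2p;4p';python3 -m inch '[[1,[-0.7,2,0],0],[1,[0,0,0],0]]' 100|sed -n '2p;4p'
```

```text
tool_pos: [0.554, -0.0414, 0.136]
ft_force: [0.3, -0.3, -0.4]
tool_pos: [0.5536, -0.0413, 0.1342]
ft_force: [-0.3, -0.3, -1.9]
```

```bash
python3 -m inch '[[1,[-0.4,1,0],0],[0.7,[0,0,0],0],[0.6,[0,0,0],0],[0.6,[0,0,0],0],[0.6,[0,-25,0],0],[0.6,[0,-30,0],0],[0.6,[0,-30,0],0],[1,[0,-20,0],0],[1,[0,0,0],0]]' 60|sed -n '1,2p;4,5p'; python3 chk.py M8 2>/dev/null
```

```text
time: 25.75
tool_pos: [0.5531, -0.0419, 0.2415]
ft_force: [-0.8, 0.2, -0.3]
grip_width: 0.005
scene handle n 103 z med 0.0157 y -0.0001 | eye n 244 z [-0.0024  0.0136  0.0183]
  basket x [-0.174 -0.076] y [-0.052  0.054] z [-0.0236 -0.0147  0.0158]
  floor z -0.0156 slopes x,y deg [ 0.4 -0. ] 299
top handle n 54 z med 0.0157 y -0.0004 | eye n 160 z [-0.0017  0.0105  0.0171]
  basket x [-0.109 -0.075] y [-0.052  0.054] z [-0.0255 -0.0214 -0.0041]
  floor z nan slopes x,y deg [0. 0.] 0
```

```bash
python3 -m inch '[[1,[0,-20,0],-9],[0.45,[0,0,0],-9.5],[0.45,[0,0,0],-9.6],[0.45,[2,0,25],0],[0.45,[3,0,42],0],[0.45,[3,0,45],0],[0.45,[3,0,45],0],[0.45,[3,0,45],0],[0.45,[3,0,45],0],[0.45,[2,0,35],0],[0.45,[0,20,10],0],[0.45,[0,40,0],0],[0.45,[0,40,0],0],[0.45,[0,25,0],0],[0.45,[0,0,0],0]]' 20|tail -1; python3 go.py .4979 .2514 .06 14.7
```

```text
grip_width: 0.551
t 27.73 pos [0.4795 0.2535 0.1165] yaw 15.7 turn 1.0 shift before [18.4 56.  -7.5] after turn [18.5 56.  -7.2] F [-0.1  0.8  0.4] w 0.551
```

```bash
python3 -m inch '[[0.45,[18,10,-7],1],[0.45,[0,35,0],0],[0.45,[0,0,0],0]]' 20|tail -1; python3 go.py .4979 .2514 .021 14.7; python3 - <<'E'
from e import *
im,d=arm.snapshot('scene'); print(eye({'im':im},cam('scene'),(163,184,322,344),.038))
E
```

```text
grip_width: 0.551
t 28.1 pos [0.5016 0.2519 0.0712] yaw 14.6 turn -0.1 shift before [-2.7 50.3 -0. ] after turn [-2.7 50.3 -0. ] F [-0.9 -1.1  0.5] w 0.551
[(np.float64(332.2), np.float64(172.8), 20.9, array([0.4437, 0.2382]))]
```

```bash
python3 -m inch '[[0.45,[-2.7,20,0],0],[0.45,[0,20,0],0],[0.45,[0,8,0],0],[0.45,[0,0,0],0]]' 20|tail -1; python3 go.py .4979 .2514 .021 14.7
```

```text
grip_width: 0.55
t 28.65 pos [0.5047 0.2532 0.0298] yaw 14.5 turn -0.2 shift before [-7.   8.8 -0.2] after turn [-7.   8.8 -0.2] F [-0.3 -0.6  0. ] w 0.55
```

```bash
python3 -m inch '[[0.45,[-7,6,0],0],[0.45,[0,2,0],0],[0.45,[0,0,0],0],[1,[0,0,0],0],[1,[0,0,0],0],[1,[0,0,0],0],[1,[0,0,0],0]]' 20|tail -1; python3 go.py .4979 .2514 .021 14.7;  python3 -m inch '[[1,[0,-10,0],0],[1,[0,-10,0],0],[1,[0,-10,0],0],[1,[0,-9,0],0],[0.747,[0,0,0],0],[0.744,[0,0,0],0],[1,[0,0,0],0],[1,[0,0,0],0]]' 20|sed -n '2p;4,5p'; python3 tb.py S1 .561 .268 .015
```

```text
grip_width: 0.254
t 29.52 pos [0.4985 0.2518 0.0235] yaw 14.5 turn -0.2 shift before [-0.7  2.5 -0.3] after turn [-0.7  2.5 -0.3] F [-1.3 -1.3  0.2] w 0.254
tool_pos: [0.4987, 0.2514, 0.0654]
ft_force: [-0.7, -1.0, -1.1]
grip_width: 0.249
scene tilt 20.7 dir 34.2 27 ctr [0.5571 0.2763 0.0237]
top few 0
30.62 w 0.2529 F [ 0.1 -0.7 -1.6] [0.4988 0.2514 0.0655]
```

```bash
python3 look.py S2 .51 .25 .05; python3 - <<'E'
from h import *
f=np.load('sceneS2.npz'); W=cloud(cam('scene'),f['d']); s=arm.state(); Q=(W-s['tool_pos'])@s['tool_rot']*1e3
m=(Q[...,0]<-38)&(Q[...,0]>-80)&(abs(Q[...,2])<20)&(Q[...,1]<20)&(Q[...,1]>-60)&(f['im'].min(-1)>90)
for a in range(-80,-38,6):
    q=Q[m&(Q[...,0]>=a)&(Q[...,0]<a+6)]; print(a,len(q),q.mean(0).round(1) if len(q) else '')
m=(Q[...,0]>15)&(Q[...,0]<110)&(abs(Q[...,2])<10)&(Q[...,1]<63)&(f['im'].min(-1)>90)
for a in range(15,110,8):
    q=Q[m&(Q[...,0]>=a)&(Q[...,0]<a+8)]; print(a,len(q),np.percentile(q[:,1],[5,50,95]).round(1) if len(q) else '')
E
```

```text
scene 292 114
top 183 183
-80 0 
-74 1 [-70.  -30.4   0.6]
-68 24 [-64.6 -35.   -1.9]
-62 25 [-59.4 -33.4  -1.1]
-56 29 [-53.  -30.   -1.7]
-50 22 [-46.9 -28.7  -0.2]
-44 28 [-40.9 -28.7  -0.7]
15 59 [-385.5 -381.9   -8.3]
23 61 [-382.5 -377.7   -4. ]
31 76 [-376.6 -368.    25.2]
39 80 [-3.692e+02 -2.292e+02  3.000e-01]
47 27 [-358.1 -352.   -34.8]
55 6 [38.7 41.4 42. ]
63 6 [40.7 42.9 44.8]
71 2 [43.4 43.7 44. ]
79 11 [21.4 29.8 40.6]
87 14 [11.6 13.9 20.3]
95 0 
103 0
```

View pics/S2.png

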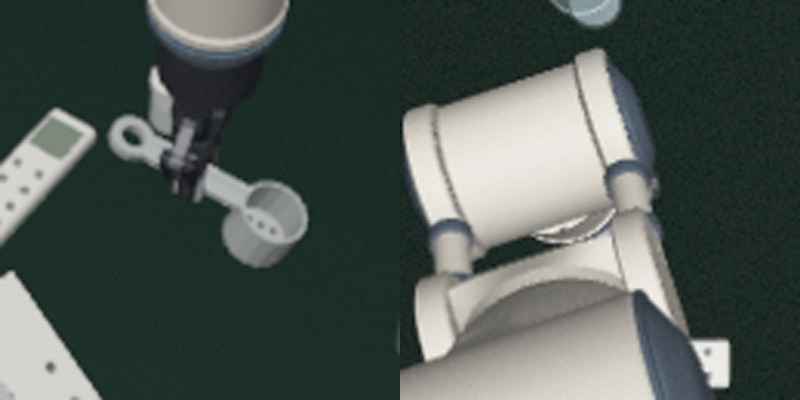

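```bash
python3 -m inch '[[0.747,[0,0,0],0],[0.744,[0,0,0],0],[1,[0,0,0],0],[1,[0,0,0],0]]' 20|sed -n '2p;4,5p'; cat > sl.py <<'E'
from h import *
im,d=arm.snapshot('scene'); W=cloud(cam('scene'),d); s=arm.state(); Q=(W-s['tool_pos'])@s['tool_rot']*1e3
m=(Q[...,0]<-38)&(Q[...,0]>-68)&(abs(Q[...,2])<20)&(Q[...,1]<20)&(Q[...,1]>-70)&(im.min(-1)>90)
q=Q[m]; k=np.polyfit(q[:,0],q[:,1],1); print('eye slope deg',np.degrees(np.arctan(k[0])).round(1),'y at -53',np.polyval(k,-53).round(1),'at 0',np.polyval(k,0).round(1),len(q))
E
python3 sl.py
```

```text
tool_pos: [0.4988, 0.2514, 0.0655]
ft_force: [0.8, 1.1, -0.8]
grip_width: 0.247
eye slope deg 16.8 y at -53 -33.3 at 0 -17.4 120
```

```bash
python3 -m inch '[[0.746,[0,0,0],0],[0.743,[0,0,0],0],[1,[0,0,0],0],[1,[0,0,0],0]]' 20|sed -n '4,5p'; python3 sl.py
```

```text
ft_force: [-1.3, -0.5, -0.1]
grip_width: 0.253
eye slope deg 23.8 y at -53 -42.2 at 0 -18.8 113
```

```bash
python3 -m inch '[[1,[0,-20,0],0],[1,[0,-45,0],0],[1,[0,-50,0],0],[1,[0,-50,0],9],[1,[0,-30,0],9.5],[1,[0,0,0],9.6],[1,[15,0,-25],0],[1,[23,0,-42],0],[1,[24,0,-45],0],[1,[24,0,-45],0],[1,[24,0,-45],0],[1,[20,0,-38],0],[1,[12,0,-20],0],[1,[0,0,0],0]]' 100|sed -n '2p;4,5p'; python3 go.py .582 -.0503 .194 -13.65
```

```text
tool_pos: [0.574, -0.0467, 0.2631]
ft_force: [0.1, 1.4, -1.2]
grip_width: 0.23
t 33.58 pos [ 0.574  -0.0467  0.2631] yaw -14.5 turn -0.8 shift before [ 9.3 69.  -2. ] after turn [ 9.3 69.  -2.2] F [ 0.1  1.4 -1.2] w 0.23
```

```bash
python3 -m inch '[[1,[9,20,-2],-0.8],[1,[0,25,0],0],[1,[0,17,0],0],[1,[0,0,0],0]]' 100|sed -n '2p'; python3 ring.py .19 .28; python3 sl.py
```

```text
tool_pos: [0.5812, -0.0476, 0.1996]
n 155 tool-frame x pct [-0.0643 -0.0243] z pct [-0.0178  0.0148]
hole px [354.9 231.9] top ctr [ 0.5339 -0.0383  0.2382] tilt 25.4 mid [ 0.5323 -0.0378  0.2346] mid-TCP tool [-50.6 -33.7  -1.6] mid in hook mm [ 2.4 -0.5 92.6]
eye slope deg -15.1 y at -53 -40.5 at 0 -54.8 65
```

```bash
python3 -m inch '[[1,[2.6,0,-0.5],0],[1,[-4.4,9,0],0],[1,[-4.4,9,0],0],[1,[-4.4,9,0],0],[1,[0,0,0],0]]' 100|sed -n '2p;4p'; python3 ring.py .18 .25
```

```text
tool_pos: [0.5711, -0.0452, 0.1737]
ft_force: [0.9, 0.3, -1.8]
n 144 tool-frame x pct [-0.063  -0.0244] z pct [-0.0176  0.0148]
hole px [353.2 237.6] top ctr [ 0.5236 -0.0358  0.2117] tilt 27.2 mid [ 0.5218 -0.0355  0.2081] mid-TCP tool [-50.8 -33.8  -1.8] mid in hook mm [ 0.4 -0.2 64.1]
```

```bash
python3 -m inch '[[1,[-4,9,0],0],[1,[-4.4,9,0],0],[1,[0,0,0],0]]' 100|sed -n '2p;4p';python3 -m inch '[[1,[-4,8,0],0],[1,[-3.5,7,0],0],[1,[0,0,0],0]]' 100|sed -n '2p;4p'; python3 -c "
from chk import *
s=arm.state();R=s['tool_rot'];M=s['tool_pos']+R@np.array([-.0507,-.0337,-.0017]);print(((M-o)@H*1e3).round(1))"
```

```text
tool_pos: [0.5629, -0.0431, 0.155]
ft_force: [0.7, 0.2, -1.2]
tool_pos: [0.5551, -0.041, 0.139]
ft_force: [-0.5, -0.4, -1.4]
[ 0.2 -0.7 25.1]
```

```bash
python3 -m inch '[[1,[-1.3,3,0],0],[1,[0,0,0],0]]' 100|sed -n '2p;4p';python3 -m inch '[[1,[-0.7,2,0],0],[1,[0,0,0],0]]' 100|sed -n '2p;4p'
```

```text
tool_pos: [0.5542, -0.0407, 0.1361]
ft_force: [-0.2, -0.2, -0.7]
tool_pos: [0.5542, -0.0407, 0.1345]
ft_force: [-0.4, 0.3, 1.9]
```

```bash
python3 -m inch '[[0.6,[0,0,0],0],[0.5,[0,0,0],0],[0.5,[0,0,0],0],[0.5,[0,-25,0],0],[0.5,[0,-30,0],0],[0.5,[0,-30,0],0],[1,[0,-30,0],0],[1,[0,-30,0],0],[1,[0,0,0],0]]' 60|sed -n '1,2p;4,5p'; python3 chk.py S8 2>/dev/null; python3 - <<'E'
from chk import *
# keeper: points of the bar in hook frame
for k in('scene','top'):
    f=np.load(k+'0.npz'); Q=(cloud(cam(k),f['d'])-o)@H; im=f['im'].astype(int)
    m=(Q[...,0]>.0)&(Q[...,0]<.16)&(Q[...,1]>.03)&(Q[...,1]<.16)&(Q[...,2]>.035)&(Q[...,2]<.12)
    g=m&(im.min(-1)>110); q=Q[g]; kn=Q[m&(im.max(-1)<60)]
    p=np.polyfit(q[:,0],q[:,1],1); print(k,len(q),'top z',np.median(q[:,2]).round(4),'line y=',p.round(4),'angle',(np.pi/2+np.arctan(p[0])).round(3),'max x',np.percentile(q[:,0],98).round(3),'knob',len(kn),kn.mean(0).round(4) if len(kn) else '',np.percentile(kn[:,2],95).round(4) if len(kn) else '')
    b=q[(q[:,0]<.012)]; print('hinge end pts y',np.percentile(b[:,1],[2,98]).round(4) if len(b) else '')
E
```

```text
time: 37.22
tool_pos: [0.5533, -0.042, 0.2835]
ft_force: [-0.2, 0.0, -0.3]
grip_width: -0.003
scene handle n 109 z med 0.0238 y 0.0003 | eye n 322 z [-0.0022  0.0213  0.0258]
  basket x [-0.174 -0.076] y [-0.052  0.054] z [-0.0234 -0.0066  0.0243]
  floor z -0.0128 slopes x,y deg [ 1.1 11.2] 120
top handle n 52 z med 0.0242 y -0.0003 | eye n 196 z [-0.0013  0.0193  0.0264]
  basket x [-0.115 -0.076] y [-0.051  0.054] z [-0.0249 -0.0202  0.0057]
  floor z nan slopes x,y deg [0. 0.] 0
scene 566 top z 0.056 line y= [-0.2772  0.1114] angle 1.3 max x 0.121 knob 77 [0.0656 0.0949 0.0859] 0.0922
hinge end pts y [0.0618 0.1251]
top 242 top z 0.0557 line y= [-0.2615  0.11  ] angle 1.315 max x 0.122 knob 52 [0.0695 0.0925 0.0799] 0.0916
hinge end pts y [0.0636 0.123 ]
```

```bash
cat > kp.py <<'E'
import sys
from chk import *
s=arm.state(); R=np.array(s['tool_rot']); p=np.array(s['tool_pos']); print('t',round(s['time'],2),'pos',p.round(4),'q6',s['q'][5].round(1),'F',np.round(s['ft_force'],1))
N=np.array([np.cos(np.radians(24)),np.sin(np.radians(24)),0]); Z=np.array([-N[1],N[0],0]); prev=p
for th in [1.6,1.45,1.3,1.1,.9,.7,.5,.35,.25,.15,.08,0,-.05]:
    K=o+.07*np.sin(th)*X+(.115-.07*np.cos(th))*Y+.073*n; T=K-.019*N
    d=(T-prev)*1e3; print(th,T.round(4),'step in tool(yaw24) x,y,z:',(N@d).round(1),(-d[2]).round(1),(Z@d).round(1)); prev=T
E
python3 kp.py
```

```text
t 37.33 pos [ 0.5522 -0.0418  0.2812] q6 -87.4 F [-0.4  0.3 -0.2]
1.6 [ 0.4198 -0.1434  0.2466] step in tool(yaw24) x,y,z: -162.2 34.6 -39.0
1.45 [ 0.4227 -0.1333  0.2464] step in tool(yaw24) x,y,z: 6.7 0.2 8.0
1.3 [ 0.4269 -0.1237  0.2455] step in tool(yaw24) x,y,z: 7.7 0.9 7.0
1.1 [ 0.4344 -0.1121  0.2433] step in tool(yaw24) x,y,z: 11.6 2.2 7.5
0.9 [ 0.4438 -0.1023  0.24  ] step in tool(yaw24) x,y,z: 12.6 3.3 5.2
0.7 [ 0.4547 -0.0946  0.2357] step in tool(yaw24) x,y,z: 13.1 4.3 2.6
0.5 [ 0.4666 -0.0894  0.2306] step in tool(yaw24) x,y,z: 13.0 5.1 -0.1
0.35 [ 0.476  -0.0872  0.2264] step in tool(yaw24) x,y,z: 9.4 4.2 -1.8
0.25 [ 0.4823 -0.0866  0.2235] step in tool(yaw24) x,y,z: 6.0 2.9 -2.0
0.15 [ 0.4886 -0.0868  0.2205] step in tool(yaw24) x,y,z: 5.7 3.0 -2.7
0.08 [ 0.493  -0.0872  0.2184] step in tool(yaw24) x,y,z: 3.8 2.1 -2.2
0 [ 0.4979 -0.0882  0.2159] step in tool(yaw24) x,y,z: 4.1 2.5 -2.9
-0.05 [ 0.501  -0.089   0.2144] step in tool(yaw24) x,y,z: 2.4 1.5 -2.0
```

```bash
python3 -m inch '[[1,[0,-25,0],-9],[1,[0,-20,0],-9.5],[1,[0,0,0],-9.5],[1,[0,0,0],-9.5],[1,[-25,0,-8],0],[1,[-40,0,-10],0],[1,[-42,0,-10],0],[1,[-40,0,-10],0],[1,[-25,0,-8],0],[1,[0,0,0],0]]' 60|sed -n '2p'; python3 go.py .412 -.155 .2466 24
```

```text
tool_pos: [0.4077, -0.1583, 0.3156]
t 38.58 pos [ 0.4077 -0.1583  0.3156] yaw 25.3 turn 1.3 shift before [ 6.4 68.9 -0.7] after turn [ 6.4 68.9 -0.5] F [ 0.6 -0.3 -0.2] w 0.002
```

```bash
python3 -m inch '[[1,[6,20,0],1.3],[1,[0,30,0],0],[1,[0,18,0],0],[1,[0,0,0],0]]' 60|sed -n '2p;4p'; python3 go.py .4198 -.1434 .2466 24
```

```text
tool_pos: [0.4119, -0.1527, 0.2432]
ft_force: [0.3, -0.4, -0.2]
t 39.08 pos [ 0.4119 -0.1527  0.2432] yaw 23.9 turn -0.1 shift before [10.9 -3.4  5.4] after turn [10.9 -3.4  5.4] F [ 0.3 -0.4 -0.2] w 0.004
```

Now push along the arc.

```bash
python3 -m inch '[[1,[11,-3,5],0],[1,[7,0,8],0],[1,[8,1,7],0],[1,[6,1,4],0],[1,[6,1,4],0],[1,[0,0,0],0]]' 60|sed -n '2p;4p'; python3 go.py .4344 -.1121 .2433 24
```

```text
tool_pos: [0.4381, -0.108, 0.2449]
ft_force: [-0.4, -0.4, -0.6]
t 39.83 pos [ 0.4381 -0.108   0.2449] yaw 24.0 turn -0.0 shift before [-5.   1.7 -2.3] after turn [-5.   1.7 -2.3] F [-0.4 -0.4 -0.6] w -0.001
```

```bash
cat > ks.py <<'E'
from chk import *
for k in('scene','top'):
    im,d=arm.snapshot(k); np.savez(k+'K',im=im,d=d); Q=(cloud(cam(k),d)-o)@H
    r=np.hypot(Q[...,0],Q[...,1]-.115)
    m=(r>.018)&(r<.135)&(Q[...,2]>.048)&(Q[...,2]<.062)&(Q[...,0]<.14)&(im.min(-1)>100); q=Q[m]
    th=np.arctan2(q[:,0],.115-q[:,1]); print(k,len(q),'theta pct',np.percentile(th,[10,50,90]).round(3))
    far=q[np.hypot(q[:,0],q[:,1]-.115)>.085]
    if len(far): print('  far part',len(far),np.median(np.arctan2(far[:,0],.115-far[:,1])).round(3))
E
python3 ks.py
```

```text
scene 305 theta pct [0.879 1.014 1.174]
  far part 83 1.003
top 1 theta pct [0.043 0.043 0.043]
  far part 1 0.043
```

```bash
python3 -m inch '[[1,[7.5,5,3],0],[1,[6.5,2,1.5],0],[1,[6.5,2,1],0],[1,[6.5,2.5,0],0],[1,[6.5,2.5,0],0],[1,[0,0,0],0]]' 60|sed -n '2p;4p'; python3 go.py .4666 -.0894 .2306 24; python3 ks.py
```

```text
tool_pos: [0.4681, -0.0885, 0.2294]
ft_force: [0.1, 0.1, 0.4]
t 40.67 pos [ 0.4681 -0.0885  0.2294] yaw 23.9 turn -0.1 shift before [-1.7 -1.2 -0.2] after turn [-1.7 -1.2 -0.2] F [0.1 0.1 0.4] w -0.002
scene 397 theta pct [0.338 0.477 0.589]
  far part 177 0.481
top 3 theta pct [0.41  0.411 0.447]
  far part 3 0.411
```

```bash
python3 -m inch '[[1,[4,1.5,-1],0],[1,[4,1.5,-1],0],[1,[3,1.5,-1],0],[1,[3,1.5,-1],0],[1,[3,1.5,-1.4],0],[1,[3,1.5,-1.4],0]]' 60|sed -n '2p;4p'; python3 go.py .4886 -.0868 .2205 24; python3 ks.py
```

```text
tool_pos: [0.4883, -0.0866, 0.2198]
ft_force: [-1.0, -0.5, 2.4]
t 41.52 pos [ 0.4883 -0.0866  0.2198] yaw 23.9 turn -0.1 shift before [ 0.2 -0.7 -0.3] after turn [ 0.2 -0.7 -0.3] F [-1.  -0.5  2.4] w -0.002
scene 373 theta pct [0.032 0.161 0.271]
  far part 169 0.165
top 15 theta pct [0.101 0.16  0.208]
  far part 15 0.16
```

```bash
python3 -m inch '[[1,[2,0.5,-1],0],[1,[2,0.8,-1.2],0],[1,[2,1,-1.4],0]]' 60|sed -n '2p;4p'; python3 -m inch '[[1,[2,1,-1.4],0],[1,[0,0,0],0]]' 60|sed -n '2p;4p'; python3 ks.py
```

```text
tool_pos: [0.4962, -0.0876, 0.2171]
ft_force: [0.8, -0.1, 0.5]
tool_pos: [0.499, -0.0881, 0.2158]
ft_force: [0.4, 1.5, 0.6]
scene 378 theta pct [-0.136 -0.012  0.104]
  far part 174 -0.007
top 14 theta pct [-0.045  0.009  0.049]
  far part 14 0.009
```

```bash
python3 -m inch '[[1,[1,0.5,-0.8],0],[1,[0,0,0],0]]' 60|sed -n '2p;4p'; python3 -m inch '[[1,[1,0.5,-0.8],0],[1,[0,0,0],0]]' 60|sed -n '2p;4p'
```

```text
tool_pos: [0.4996, -0.0883, 0.2154]
ft_force: [-2.8, -0.3, 2.3]
tool_pos: [0.4999, -0.0885, 0.215]
ft_force: [-3.6, 0.5, 5.6]
```

```bash
python3 -m inch '[[1,[-10,0,4],0],[1,[-20,-5,8],0],[1,[-20,-35,0],0],[1,[-10,-45,0],0],[1,[-10,-40,-20],0],[1,[0,0,-45],0],[1,[0,0,-45],0],[1,[0,0,-45],0],[1,[0,0,-30],0],[1,[0,0,0],0],[1,[0,0,0],0]]' 60|sed -n '1,2p;4p'; python3 ks.py; python3 chk.py END 2>/dev/null; python3 look.py END2 .52 -.05 .17
```

```text
time: 44.22
tool_pos: [0.5053, -0.2823, 0.3399]
ft_force: [-0.2, 0.7, 0.5]
scene 384 theta pct [-0.138 -0.014  0.105]
  far part 171 -0.008
top 262 theta pct [-0.128  0.015  0.135]
  far part 115 0.012
scene handle n 119 z med 0.0241 y 0.0014 | eye n 213 z [-0.0018  0.0219  0.0259]
  basket x [-0.174 -0.076] y [-0.052  0.054] z [-0.0235 -0.0063  0.024 ]
  floor z -0.0128 slopes x,y deg [ 3.  16.9] 103
top handle n 34 z med 0.0233 y -0.0003 | eye n 171 z [-0.0018  0.0134  0.0252]
  basket x [-0.173 -0.076] y [-0.054  0.054] z [-0.0233  0.0004  0.024 ]
  floor z -0.0103 slopes x,y deg [40.4 17.4] 19
scene 217 175
top 292 176
```

View pics/END2.png

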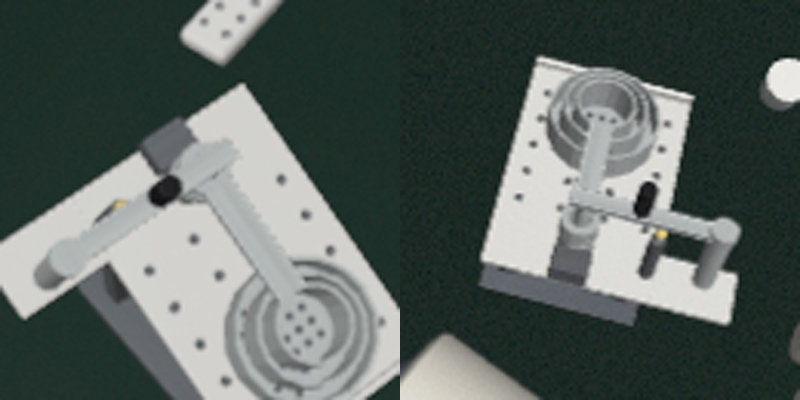

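```bash
python3 - <<'E'
from chk import *
f=np.load('sceneEND2.npz'); Q=(cloud(cam('scene'),f['d'])-o)@H
m=(Q[...,0]>-.09)&(Q[...,0]<-.022)&(abs(Q[...,1])<.009)&(abs(Q[...,2]-.024)<.01); q=Q[m]; k=np.polyfit(q[:,0],q[:,2],1)
print('small handle slope rad',k[0].round(3),'z at 0',k[1].round(4),'y line',np.polyfit(q[:,0],q[:,1],1).round(3),len(q))
arm.close_job(); print(arm.state()['time'])
E
```

```text
small handle slope rad -0.004 z at 0 0.0233 y line [0.01  0.001] 301
the job is handed in; nothing more can be done
the job is handed in; nothing more can be done
```

I hung the large, medium and small strainers on the hook in that order and swung the keeper shut. The job was handed in at about 44.5 s of the 72 s allowed, and no verdict came back.

- **Strainers:** The handle tops measured 7.5, 15.7 and 24 mm up the hook, against 8, 16 and 24 mm when fully home. The last picture shows the three baskets nested. The small handle lies within 0.004 rad of parallel to the board. I lowered each strainer until it sat on the hook and then let go. I did no separate push, because the heights already read home.
- **Keeper:** Its angle read about -0.01 rad in one camera and +0.01 rad in the other. I pressed it to its end stop with about 6 N and then moved the robot well clear.
- **Slip:** The medium strainer slid out of the loosened grip on the first try and dropped back flat onto the bench. I found it again about 20 mm away and re-gripped it.
- **Doubtful readings:** My basket-floor tilt check gave no sensible value for the small basket because too little of its floor was visible. For it I used the handle slope and the pictures instead.
- **Bystanders:** I did not measure whether the cups, remote or beaker moved. I felt no contact with any of them.

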